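# Fit the bayonet temperature probe to the reference vessel and hold it

### The arm

A 6-joint arm with a two-finger parallel gripper is mounted at the origin on the work surface. World frame = base frame: x ahead of the robot, y to its left, z up, the work surface at z = 0. Lengths are in m, angles in rad, forces in N, time in s.
With the tool pointing down it reaches from about 0.225 to 0.875 m from the base axis. Payload 3.4 kg.
Tool frame: the origin (TCP) lies at the very end of the fingers, on their centre line; the grasp point (between the pads) lies 19 mm behind it; z points along the fingers, y is the line along which they close (so a half turn about z gives the same grasp; the last joint's range is limited). The gripper opens to 85 mm and grips with 20 to 120 N. Pads are 22 mm wide; open, the fingers measure 114 mm over their backs; the gripper's body (76 mm by 85 mm) begins 54 mm behind the grasp point. The pads swing forward as they close: fully open they stand 13 mm farther back than shut.
Start: joints at [1.027, 0.276, 1.505, -0, 1.361, -0.121], TCP at [0.236, 0.524, 0.231] pointing down, gripper open.
Joint ranges: [-2.89, 2.89], [-0.75, 2.08], [0.22, 2.7], [-1.18, 4.32], [0.11, 2.71], [-2.7, 2.7]. Speed limits (rad/s): [2.57, 2.57, 3.14, 3.14, 3.14, 3.14].

### API

Orientations are given as a unit quaternion [w, x, y, z].
In Python, from rig import readout, vision, manip gives the robot as it stands.
- The arm moves only by the shell command python3 -m handwheel 'ROWS' [FORCE]. ROWS is JSON, a list of rows, each a list of 3 entries, a list of its own where there are three numbers: the shift along the tool's x, y, z in mm, then the turn, a rotation vector about the tool's x, y, z in units of 6 degrees (1.0 is 6 degrees), then the closure, from -1 (fully open) to 1 (shut), so that 0 is half open. A call has 1 to 20 rows; each row shifts and turns the commanded pose from where the row before left it, along the tool's axes as they then stand; what a row does not reach is not made up. A row lasts 1/8 s, in which the tool goes at most 62.5 mm and 10.7 degrees, less where a joint would pass 70% of its speed; a pose out of reach is approached as far as the arm can. A call is refused whole if a number of a shift passes 62.5 or a number of a turn 1, either way. A call with a gripper value outside its range is refused whole. The fingers move at their own pace and stop on an object; FORCE is the grip in N (left out, the last holds). Time passes only in rows, so rows that do not move let the fingers close. It gives the time, the measured TCP pose, the force, the opening and the grip force at its end, in the units of the state.
- readout.get_state(): the state, without advancing time (a new reading comes with each control period).
- vision.get_image(name): name is "side" or "top"; returns the picture (420x560x3 uint8, blue, green, red); there is no depth.
- vision.camera_params(name): a dict with "intrinsics" (3x3 intrinsics, pixels), "dist" ([k1, k2, p1, p2, k3] as OpenCV has them; the pictures are not rectified), "rvec" (rotation vector, rad) and "tvec" (3), from world to camera coordinates, as OpenCV has them. Camera axes: x right, y down, z forward; pixel columns grow to the right and rows downward; lengths in m; the calibration is good to about 2 mm. A picture is of the moment at which its call begins. camera_params takes no time and is no camera call.
- manip.sign_off(): hands the job in; it is judged then, once.
The state is a dict: "clock": time; "qpos": joint angles; "qd": joint speeds; "effort": joint torques, N m; "position": TCP position; "ee_rot": TCP orientation; "contact_force": force on the tool from outside, world axes, zero at the start; "moment": the same for the moment, N m; "width": finger opening in m; "gripper_force": force on a finger pad.
Only numpy, scipy, OpenCV 4.12 (cv2) and the standard library are available. Lean on these libraries where they do the work, as an engineer would, in place of code of your own. Each camera call takes 0.05 s, during which the arm holds its last target. There are 200 camera calls.

### The job

Take the temperature probe with the orange wing grip out of the white rack, put its thin rod down into the opening of the green-collared port on the reference vessel, push it in against the spring until its black flange is down on the white rim, and turn it a quarter turn clockwise (seen from above) as far as it goes. The port turns the probe back if let go, so finish while still gripping the probe and holding it home, fully in and fully turned. Leave everything else as it stands.

Things in the scene. Friction and masses are not known exactly. Their poses are not given: they have to be found in the camera images.
- probe: Loose temperature probe (90 g), upright in the rack. Origin: centre of the underside of its black flange (44 mm across, z 0 to 5 mm); z up. Orange wing grip above: 40 mm along x, 14 mm thick along y (pinch across y), z 5 to 39. Aluminium collar below, 26 mm across, to z -12. In the rack the collar stands on the rack's top. A half turn about z makes no difference.
- probe_lugs (a point): Point on the probe's axis, 9.5 mm below its origin, midway between its two steel lugs, axes as the probe. The lugs stick out of the collar along +x and -x, in line with the wing: 6 mm wide, 5 mm high (probe z -12 to -7), ends 19 mm from the axis.
- probe_tip (a point): Tapered lower tip of the probe's steel rod (8 mm diameter), on its axis, 58 mm below the probe's origin.
- stand: Fixed capping stand: grey base 120 x 120 x 22 mm, upright grey reference vessel in its middle, port on top. Origin: centre of the underside, z up. The port's two slots lie along +x and -x, each marked by a green ear, 13 mm wide, that sticks out to 47 mm from the axis, 10 mm below the rim.
- port (a point): Centre of the port's mouth, level with its white rim, 130 mm above the bench, axes as the stand. Port 60 mm across; opening 30 mm across with two slots 13 mm wide along +x and -x for the lugs; rim 5 mm thick. Home: probe's origin here, flange on the rim; the lugs, then 2 mm below the rim, can turn clockwise from above (minus about z) under it; the other way is blocked.
- plunger (a joint): Brass spring plunger in the port's opening, metres pushed down: 0 at rest (its top 2 mm below the rim), 0.010 when the probe is home. Central hole 11.6 mm wide for the rod; the well below is 66 mm deep from the rim. The collar's bottom pushes it: about 2 N at first, 4.5 N when home.
- catch (a joint): Copper spring catch inside the port, hidden under the rim: 0 at rest, growing to its end stop at 1.37 rad as the lugs push it clockwise. The lugs meet it after about 0.2 rad, so a quarter turn of the probe (1.57 rad) brings it just to its stop. It pushes back with 0.05 N m at first and 0.15 N m at the end, and turns the probe back if it is let go.
- rack: Fixed white plastic rack block, 66 (x) x 216 (y) x 56 (z) mm, origin at the centre of its underside. Three holes in its top, 12.5 mm wide and 53 mm deep, on its y axis at -70, 0 and +70 mm: one holds the probe, the others the two plugs; which is where varies.
- plug_white: Loose white blank plug in the rack, knob 30 mm across and 28 mm high above the rack's top, stem in the hole; origin at the underside of the knob. Leave alone.
- plug_red: Loose red blank plug, the same shape, in the rack. Leave alone.
- flask: Small conical glass flask, 68 mm across, 88 mm high, behind the work place; origin under its centre. Leave alone.
- tub: White tub with blue lid, 60 mm across, 55 mm high; origin under its centre. Leave alone.
- dark_bottle: Amber bottle with black cap, 60 mm across, 110 mm high; origin under its centre. Leave alone.
- spare_cap: Spare black vessel cap, 42 mm across, 32 mm high; origin under its centre. Leave alone.
Mind the look-alikes: they are no part of the job. Leave any pink look-alike of the probe alone.

How it is judged:
By the outcome, as a careful person would: the job done as asked, in the order asked, and still so for the second after the job is handed in, while the arm keeps its last pose, push and grip.
It also fails if it takes over 48 s, if anything falls off the work surface, if the arm or the gripper's body presses on something with over 40 N, if the wrist force passes 120 N, or if a joint passes its speed limit or range.

## Working session

There is one attempt and no reset: what is moved stays moved. The work goes in short steps, Python scripts to look and compute and a shell command to move; the robot and the scene stay as the last step left them, time stands still between calls to the robot, and variables do not carry over. Pictures are saved under pics/ and viewed, at most 10 in all, crops included, and the job is handed in when it is done.

```bash
mkdir -p pics; python3 - <<'E'
from rig import readout, vision
import cv2
for n in("side","top"):
    cv2.imwrite(f"pics/{n}0.png",vision.get_image(n)); p=vision.camera_params(n);print(n,p)
s=readout.get_state();print(s["clock"],s["position"],s["ee_rot"],s["width"])
E
```

```text
side {'intrinsics': array([[434.28023313,   0.        , 281.45102628],
       [  0.        , 434.28023313, 211.98062036],
       [  0.        ,   0.        ,   1.        ]]), 'dist': array([-0.0043863,  0.       ,  0.       ,  0.       ,  0.       ]), 'rvec': array([ 0.69355123, -2.4224927 ,  1.37197444]), 'tvec': array([0.56969696, 0.23554866, 0.8657322 ])}
top {'intrinsics': array([[483.77229677,   0.        , 278.63484382],
       [  0.        , 483.77229677, 211.9879234 ],
       [  0.        ,   0.        ,   1.        ]]), 'dist': array([-0.06974406,  0.        ,  0.        ,  0.        ,  0.        ]), 'rvec': array([ 2.21475031, -2.175368  ,  0.06235671]), 'tvec': array([0.04536527, 0.61374928, 1.05432091])}
0.1 [0.23566203 0.52396137 0.23052097] [-2.87942902e-04  2.09802019e-01  9.77743534e-01 -7.82000801e-04] 0.08514942304886125
```

View pics/side0.png

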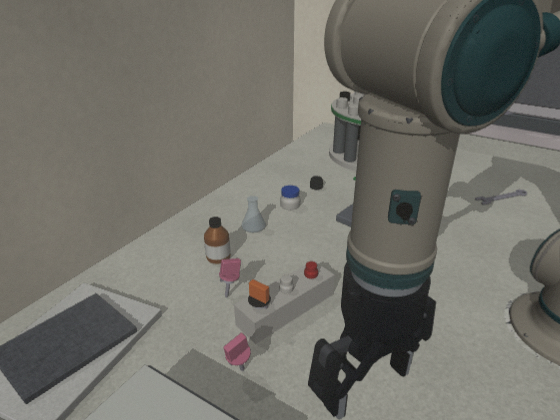

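View pics/top0.png

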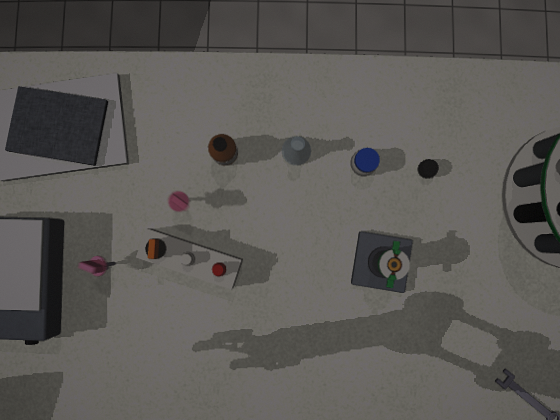

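The side view shows the orange-winged probe at (259,292) in the rack. The top view shows it at (155,249), with plugs at (188,259) white and (219,269) red. The pink look-alikes are at (178,201) and (94,265), standing outside the rack. The port is at (394,265), with green ears at (396,248) and (391,282). Only the object at (155,249) is orange and in the white rack; I'll confirm that in an enlarged crop.

```bash
python3 - <<'E'
import cv2,numpy as np
t=cv2.imread("pics/top0.png")
f=lambda c,r:cv2.resize(t[r:r+70,c:c+48],None,fx=8,fy=8,interpolation=cv2.INTER_CUBIC)
im=np.hstack([f(135,215),f(370,230)])
im=cv2.convertScaleAbs(im,alpha=1.6)
for k in range(0,96,10):cv2.line(im,(k*8,0),(k*8,6),(0,255,255),1)
for k in range(0,70,10):cv2.line(im,(0,k*8),(8,k*8),(0,255,255),1)
cv2.imwrite("pics/crop.png",im)
E
```

```text
(no output)
```

View pics/crop.png

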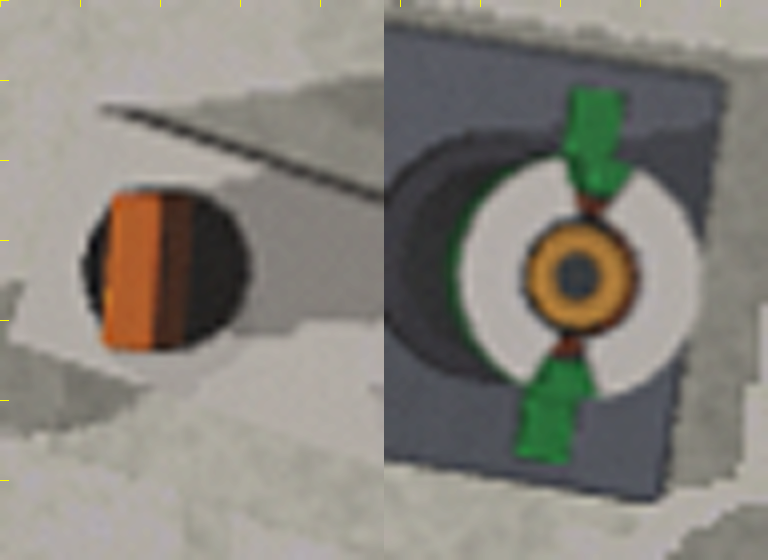

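The crop confirms the orange wing on a black flange. The wing-top centre is at crop (133,270), the flange centre at (166,270), the rim centre at (582,275), and the ear tips at (597,89) and (542,461).

```bash
cat >h.py <<'E'
import cv2,numpy as np
from rig import readout,vision
from scipy.spatial.transform import Rotation as R
def bp(n,uv,z):
    p=vision.camera_params(n);q=cv2.undistortPoints(np.array([[uv]],float),p["intrinsics"],p["dist"])[0,0]
    M=cv2.Rodrigues(p["rvec"])[0];c=-M.T@p["tvec"];d=M.T@np.array([*q,1]);return c+d*(z-c[2])/d[2]
def pj(n,X):
    p=vision.camera_params(n);return cv2.projectPoints(np.array(X,float).reshape(-1,1,3),p["rvec"],p["tvec"],p["intrinsics"],p["dist"])[0][:,0]
def tool(): 
    s=readout.get_state();w,x,y,z=s["ee_rot"];return np.array(s["position"]),R.from_quat([x,y,z,w]),s
def go(X,yaw):
    """print shift (tool mm) and turn (6deg units, tool axes) to TCP at X, pointing down, tool y along yaw (mod pi)"""
    P,Q,s=tool();best=None
    for k in(0,np.pi):
        y=np.array([np.cos(yaw+k),np.sin(yaw+k),0]);z=np.array([0,0,-1.]);T=R.from_matrix(np.c_[np.cross(y,z),y,z])
        rv=(Q.inv()*T).as_rotvec()
        if best is None or np.linalg.norm(rv)<np.linalg.norm(best):best=rv
    print("shift",(Q.inv().apply(np.array(X)-P)*1e3).round(1),"turn",(np.degrees(best)/6).round(2),"q6",s["qpos"][5])
E
python3 - <<'E'
from h import *
a=lambda x,y:((x+.5)/8-.5+135,(y+.5)/8-.5+215)
b=lambda x,y:((x-384+.5)/8-.5+370,(y+.5)/8-.5+230)
print("wing c",bp("top",a(133,270),.107),"flange c",bp("top",a(166,270),.073))
for q in[(112,193),(163,193),(155,350),(102,345)]:print(bp("top",a(*q),.107).round(4))
d=bp("top",a(137.5,193),.107)-bp("top",a(128.5,347.5),.107);print("wing len",np.linalg.norm(d),"dir",np.degrees(np.arctan2(d[1],d[0])))
e,f=bp("top",b(597,89),.12),bp("top",b(542,461),.12)
print("rim",bp("top",b(582,275),.13),"ears mid",(e+f)/2,np.linalg.norm(e-f),np.degrees(np.arctan2(*(e-f)[1::-1])))
# rack
print("side proj wing top",pj("side",bp("top",a(133,270),.107)))
W=bp("top",a(133,270),.107);ang=np.arctan2(d[1],d[0])+np.pi/2
go([W[0],W[1],.16],ang)
P,Q,s=tool();print(Q.as_matrix().round(2))
p=vision.camera_params("top");M=cv2.Rodrigues(p["rvec"])[0];print("cam",-M.T@p["tvec"])
E
```

```text
wing c [0.52953073 0.31356977 0.107     ] flange c [0.52883433 0.3137006  0.073     ]
[0.5489 0.3195 0.107 ]
[0.5492 0.3065 0.107 ]
[0.5094 0.3074 0.107 ]
[0.5104 0.3209 0.107 ]
wing len 0.03913230716830856 dir -1.689242034948434
rim [ 0.50789165 -0.17404608  0.13      ] ears mid [ 0.50743941 -0.17338195  0.12      ] 0.09381593834235702 -8.002529700941299
side proj wing top [[257.40448881 284.04526444]]
shift [-354.3  -71.2   70.6] turn [-0.02 -0.01 -3.76] q6 -0.12103886424833148
[[-0.91  0.41 -0.  ]
 [ 0.41  0.91 -0.  ]
 [ 0.   -0.   -1.  ]]
cam [0.55474417 0.05857345 1.08589448]
```

```bash
python3 -m handwheel '[[[-35,-7,5],[0,0,0],0],[[-45,-9,6],[0,0,0],0],[[-45,-9,6],[0,0,0],0],[[-45,-9,6],[0,0,0],0],[[-45,-9,6],[0,0,0],0],[[-45,-9,6],[0,0,0],0],[[-45,-9,6],[0,0,0],0],[[-35,-7,5],[0,0,0],0],[[-14,-7,4],[0,0,-0.76],0],[[0,0,0],[0,0,-1],0],[[0,0,0],[0,0,-1],0],[[0,0,0],[0,0,-1],0],[[0,0,0],[0,0,0],0]]' 40
python3 - <<'E'
from h import *
go([.5292,.3136,.078],np.radians(88.3)); print(tool()[2]["width"])
E
```

```text
clock: 1.72
position: [0.5277, 0.3106, 0.1808]
ee_rot: [-0.0, 0.015, 1.0, -0.0]
contact_force: [-0.0, -0.9, 0.2]
width: 0.0427
gripper_force: 0.0
shift [ -1.5   3.1 102.8] turn [-0.   -0.01 -0.01] q6 -1.1221297726924238
0.04271220224350444
```

```bash
python3 -m handwheel '[[[-1.5,3.1,20],[0,0,0],0],[[0,0,30],[0,0,0],0],[[0,0,30],[0,0,0],0],[[0,0,15],[0,0,0],0],[[0,0,7.8],[0,0,0],0],[[0,0,0],[0,0,0],0]]' 40
python3 - <<'E'
from h import *
for n,c,r in(("top",115,205),("side",210,250)):
    im=vision.get_image(n)[r:r+80,c:c+100]; cv2.imwrite(f"pics/g_{n}.png",cv2.resize(im,None,fx=4,fy=4,interpolation=cv2.INTER_CUBIC))
cv2.imwrite("pics/g.png",np.hstack([cv2.imread(f"pics/g_{n}.png") for n in("top","side")]))
E
```

```text
clock: 2.48
position: [0.5298, 0.3139, 0.0786]
ee_rot: [0.0, 0.015, 1.0, 0.0]
contact_force: [0.0, -0.9, 0.6]
width: 0.043
gripper_force: 0.0
```

View pics/g.png

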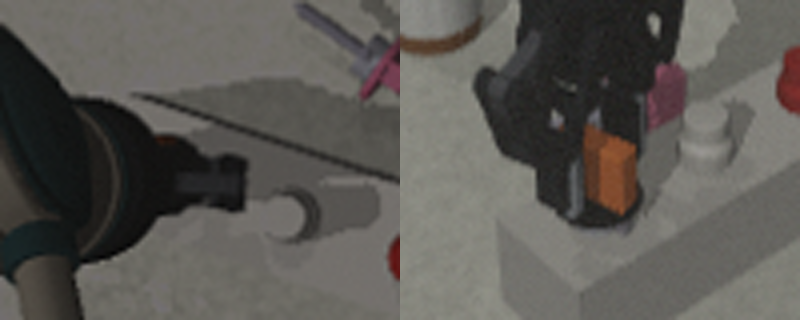

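The fingers straddle the wing well. However, the pink look-alike now appears near top (207,222), where before it was at (178,201). I'll check this before gripping.

```bash
python3 - <<'E'
from h import *
a=cv2.imread("pics/top0.png")[130:290,60:260];b=vision.get_image("top")[130:290,60:260]
c=cv2.imread("pics/side0.png")[220:380,190:390];d=vision.get_image("side")[220:380,190:390]
im=np.vstack([np.hstack([a,b]),np.hstack([c,d])]);im=cv2.resize(im,None,fx=1.85,fy=1.85,interpolation=cv2.INTER_CUBIC)
cv2.imwrite("pics/cmp.png",cv2.convertScaleAbs(im,alpha=1.4))
print(bp("top",(178,201),.05),bp("top",(178,201),.1))
E
```

```text
[0.63079815 0.27342821 0.05      ] [0.62712722 0.26305771 0.1       ]
```

View pics/cmp.png

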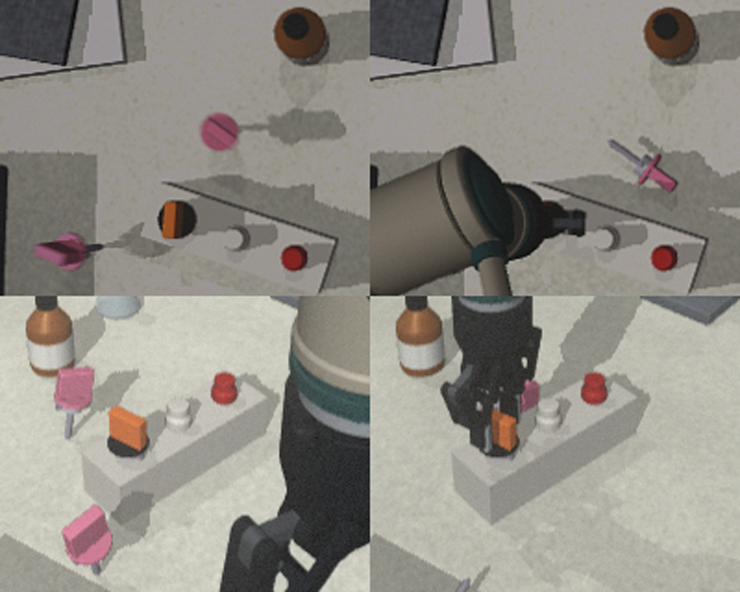

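Both pink look-alikes were standing free on their rods and toppled by themselves. Neither was near the path, no contact force was read, and one was already tilting in the first picture. They now lie on the bench, clear of the work. I'll grip and lift.

```bash
python3 -m handwheel '[[[0,0,0],[0,0,0],1],[[0,0,0],[0,0,0],1],[[0,0,0],[0,0,0],1],[[0,0,0],[0,0,0],1],[[0,0,-5],[0,0,0],1],[[0,0,-15],[0,0,0],1],[[0,0,-25],[0,0,0],1],[[0,0,-30],[0,0,0],1],[[0,0,-40],[0,0,0],1],[[0,0,-40],[0,0,0],1],[[0,0,-10],[0,0,0],1],[[0,0,0],[0,0,0],1]]' 60
python3 - <<'E'
from h import *
go([.5077,-.1737,.24],np.radians(82))
E
```

```text
clock: 4.18
position: [0.5295, 0.3138, 0.2439]
ee_rot: [0.0, 0.015, 1.0, 0.0]
contact_force: [-0.0, -0.0, -0.7]
width: 0.0133
gripper_force: 58.5
shift [   7.7 -487.9    3.7] turn [0.   0.01 1.06] q6 -1.1198544599353715
```

```bash
python3 -m handwheel '[[[0.6,-20,0],[0,0,0],1],[[0.6,-40,0],[0,0,0],1],[[0.6,-40,0],[0,0,0],1],[[0.6,-40,0],[0,0,0],1],[[0.6,-40,0],[0,0,0],1],[[0.6,-40,0],[0,0,0],1],[[0.6,-40,0],[0,0,0],1],[[0.6,-40,0],[0,0,0],1],[[0.6,-40,0],[0,0,0],1],[[0.6,-40,0],[0,0,0],1],[[0.6,-40,0],[0,0,0],1],[[0.6,-40,0],[0,0,0],1],[[0.5,-28,0],[0,0,0.5],1],[[0,0,0],[0,0,0.56],1],[[0,0,0],[0,0,0],1],[[0,0,0],[0,0,0],1]]'
python3 - <<'E'
from h import *
P,Q,s=tool();print(s["contact_force"]); go([.5077,-.1737,.235],np.radians(82))
t=vision.get_image("top");d=vision.get_image("side")
O=P-[0,0,.0105]
print("exp side: port",pj("side",[.5077,-.1737,.13]),"tip",pj("side",O-[0,0,.058]),"top port",pj("top",[.5077,-.1737,.13]))
u,v=pj("side",O-[0,0,.05])[0].astype(int);c,r=u-37,v-50
im=cv2.resize(d[r:r+100,c:c+75],None,fx=5.3,fy=5.3,interpolation=cv2.INTER_CUBIC)
im2=cv2.resize(t[210:310,355:430],None,fx=5.3,fy=5.3,interpolation=cv2.INTER_CUBIC)
print(c,r,im.shape)
cv2.imwrite("pics/p.png",cv2.convertScaleAbs(np.hstack([im,im2]),alpha=1.4))
E
```

```text
clock: 6.18
position: [0.5068, -0.1737, 0.2426]
ee_rot: [-0.001, 0.07, 0.998, 0.0]
contact_force: [0.5, -0.3, -0.2]
width: 0.0136
gripper_force: 58.6
[ 0.49031657 -0.2728168  -0.23793888]
shift [-1.   0.1  7.6] turn [ 0.01 -0.02  0.  ] q6 -1.8914305779752112
exp side: port [[368.18098089 178.23383554]] tip [[370.24766289 163.15517629]] top port [[394.13828399 264.0321612 ]]
333 110 (530, 398, 3)
```

View pics/p.png

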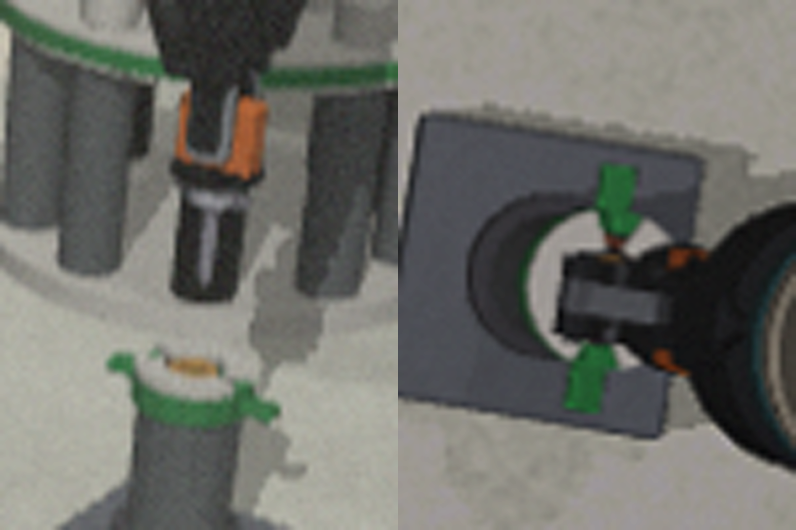

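Side crop: the rod tip is at about (372,163.5) and the rim centre at about (369.4,179.4). Both are within 2 px of prediction, and the wing is in line with the ears. I'll lower the tip to just above the rim and look closer.

```bash
python3 -m handwheel '[[[-1,0,10],[0,0,0],1],[[0,0,15],[0,0,0],1],[[0,0,10],[0,0,0],1],[[0,0,3],[0,0,0],1],[[0,0,0],[0,0,0],1],[[0,0,0],[0,0,0],1]]'
python3 - <<'E'
from h import *
P,Q,s=tool();go([.5077,-.1737,.2],np.radians(82))
d=np.mean([vision.get_image("side") for _ in range(4)],0).astype("uint8")
O=P-[0,0,.0105]
f=lambda X:pj("side",X).round(1).tolist()
print("port",f([.5077,-.1737,.13]),"tip",f(O-[0,0,.058]),"flange",f(O),"rod z-20",f(O-[0,0,.02]),"dx,dy px/mm",[(pj("side",O+np.array(e)*1e-3)-pj("side",O)).round(2).tolist() for e in([1,0,0],[0,1,0],[0,0,1])])
c,r=335,130
im=cv2.resize(d[r:r+60,c:c+70],None,fx=10,fy=10,interpolation=cv2.INTER_CUBIC)
X=np.array([.5077,-.1737,.13])
cv2.imwrite("pics/q.png",cv2.convertScaleAbs(im,alpha=1.4))
E
```

```text
clock: 7.02
position: [0.509, -0.1741, 0.2059]
ee_rot: [0.0, 0.07, 0.998, -0.0]
contact_force: [-0.4, -0.6, -1.2]
width: 0.0131
gripper_force: 58.6
shift [1.4 0.2 5.9] turn [-0.    0.01 -0.  ] q6 -1.8896926783386891
port [[368.2, 178.2]] tip [[368.0, 175.6]] flange [[370.3, 155.4]] rod z-20 [[369.5, 162.5]] dx,dy px/mm [[[-0.36, -0.08]], [[-0.15, 0.13]], [[0.04, -0.36]]]
```

View pics/q.png

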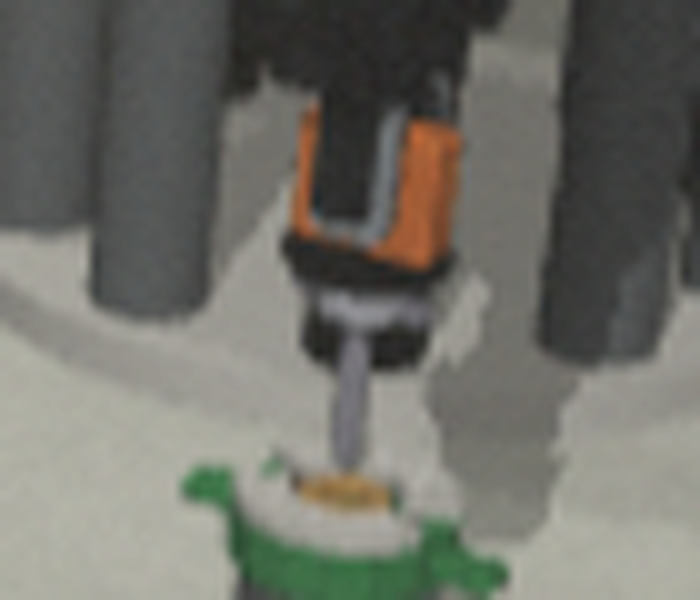

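The tip at (369.0,176.2) and the brass centre at (369.1,178.7) are both shifted by the same +1 px from prediction. That is a common calibration bias, so the relative estimate holds. I'll shift by 1.4 mm and insert.

```bash
python3 -m handwheel '[[[1.4,0.2,0],[0,0,0],1],[[0,0,0],[0,0,0],1],[[0,0,4],[0,0,0],1],[[0,0,4],[0,0,0],1],[[0,0,4],[0,0,0],1],[[0,0,0],[0,0,0],1]]'
python3 - <<'E'
from h import *
go([.5077,-.1737,.1405],np.radians(82));print(tool()[2]["moment"])
E
```

```text
clock: 7.98
position: [0.5071, -0.1734, 0.1929]
ee_rot: [-0.001, 0.07, 0.998, 0.0]
contact_force: [0.1, -0.0, -0.9]
width: 0.0133
gripper_force: 58.6
shift [-0.7 -0.3 52.4] turn [ 0.   -0.01 -0.  ] q6 -1.8901680886304613
[0.03136772 0.01965464 0.01065358]
```

```bash
python3 -m handwheel '[[[-0.4,-0.2,6],[0,0,0],1],[[0,0,8],[0,0,0],1],[[0,0,8],[0,0,0],1],[[0,0,8],[0,0,0],1],[[0,0,6],[0,0,0],1],[[0,0,0],[0,0,0],1]]'
python3 - <<'E'
from h import *
go([.5077,-.1737,.1405],np.radians(82));print(tool()[2]["moment"])
E
```

```text
clock: 8.72
position: [0.5074, -0.1736, 0.1569]
ee_rot: [-0.001, 0.07, 0.998, 0.0]
contact_force: [0.2, -0.4, -1.0]
width: 0.0127
gripper_force: 58.6
shift [-0.3 -0.1 16.4] turn [ 0.   -0.01 -0.  ] q6 -1.890279900936586
[0.02138006 0.00610966 0.00261234]
```

Free so far; now the collar enters the mouth and meets the plunger.

```bash
python3 -m handwheel '[[[0,0,3],[0,0,0],1],[[0,0,3],[0,0,0],1],[[0,0,2],[0,0,0],1],[[0,0,0],[0,0,0],1]]' 80; python3 -m handwheel '[[[0,0,2],[0,0,0],1],[[0,0,2],[0,0,0],1],[[0,0,0],[0,0,0],1]]' 
python3 - <<'E'
from h import *
go([.5077,-.1737,.1405],np.radians(82));print(tool()[2]["moment"])
E
```

```text
clock: 9.22
position: [0.5082, -0.1746, 0.1498]
ee_rot: [0.001, 0.07, 0.998, -0.001]
contact_force: [-0.3, -2.5, 0.7]
width: 0.0126
gripper_force: 82.6
clock: 9.6
position: [0.5082, -0.1745, 0.1456]
ee_rot: [0.001, 0.07, 0.998, -0.001]
contact_force: [0.2, -4.4, 2.5]
width: 0.0123
gripper_force: 82.7
shift [0.6 0.8 5.1] turn [-0.01  0.01 -0.  ] q6 -1.8903143158586542
[-0.90597847 -0.01967124 -0.0796315 ]
```

```bash
python3 -m handwheel '[[[0,-1,0],[0,0,0],1],[[0,0,2],[0,0,0],1],[[0,0,2],[0,0,0],1],[[0,0,0],[0,0,0],1]]'; python3 -m handwheel '[[[0,0,1],[0,0,0],1],[[0,0,1],[0,0,0],1],[[0,0,0],[0,0,0],1]]' 
python3 - <<'E'
from h import *
go([.5077,-.1737,.1405],np.radians(82));print(tool()[2]["moment"])
E
```

```text
clock: 10.1
position: [0.5079, -0.1744, 0.1414]
ee_rot: [0.0, 0.07, 0.998, 0.0]
contact_force: [1.4, 0.4, 4.1]
width: 0.0127
gripper_force: 83.2
clock: 10.48
position: [0.508, -0.1744, 0.1411]
ee_rot: [0.001, 0.07, 0.998, 0.0]
contact_force: [0.1, -0.8, 11.2]
width: 0.0129
gripper_force: 84.5
shift [0.4 0.7 0.6] turn [ 0.    0.01 -0.  ] q6 -1.8920530832077271
[0.05345156 0.10646084 0.05105258]
```

Home: the push rose from 4 to 11 N and motion stopped at z 0.141. Now I'll turn clockwise (+tool z).

```bash
python3 -m handwheel '[[[0,0,0],[0,0,0],1],[[0,0,0],[0,0,0.5],1],[[0,0,0],[0,0,0.7],1],[[0,0,0],[0,0,0.8],1],[[0,0,0],[0,0,1],1],[[0,0,0],[0,0,1],1],[[0,0,0],[0,0,1],1],[[0,0,0],[0,0,1],1],[[0,0,0],[0,0,1],1],[[0,0,0],[0,0,0],1]]' 110
python3 - <<'E'
from h import *
go([.5077,-.1737,.1405],np.radians(-8));print(tool()[2]["moment"])
E
```

```text
clock: 11.72
position: [0.5071, -0.1751, 0.1412]
ee_rot: [0.0, 0.423, 0.906, -0.001]
contact_force: [-2.3, -1.4, 12.9]
width: 0.0122
gripper_force: 107.6
shift [0.7 1.3 0.7] turn [-0.    0.01  7.99] q6 -1.1585663291046813
[-0.1939987   0.41208285  0.02844345]
```

```bash
python3 -m handwheel '[[[0.3,0.5,0],[0,0,0.7],1],[[0,0,0],[0,0,1],1],[[0,0,0],[0,0,1],1],[[0,0,0],[0,0,1],1],[[0,0,0],[0,0,1],1],[[0,0,0],[0,0,1],1],[[0,0,0],[0,0,1],1],[[0,0,0],[0,0,0.8],1],[[0,0,0],[0,0,0.3],1],[[0,0,0],[0,0,0],1],[[0,0,0],[0,0,0],1]]'
python3 - <<'E'
from h import *
go([.5077,-.1737,.1405],np.radians(-8));print(tool()[2]["moment"])
E
```

```text
clock: 13.1
position: [0.5072, -0.1748, 0.1412]
ee_rot: [0.001, 0.748, 0.664, -0.001]
contact_force: [-2.7, -2.4, 14.0]
width: 0.0117
gripper_force: 107.7
shift [1.2 0.4 0.7] turn [-0.    0.02  0.21] q6 -0.34147037805186387
[-0.35418723  0.42390868  0.13027143]
```

```bash
for i in 1; do python3 -m handwheel '[[[0,0,0],[0,0,0.3],1],[[0,0,0],[0,0,0],1],[[0,0,0],[0,0,0],1]]' >/dev/null; python3 -c "
from h import *
go([.5077,-.1737,.1405],np.radians(-8));print(tool()[2]['moment'])"; python3 -m handwheel '[[[0,0,0],[0,0,0.5],1],[[0,0,0],[0,0,0],1],[[0,0,0],[0,0,0],1]]'; python3 -c "
from h import *
go([.5077,-.1737,.1405],np.radians(-8));print(tool()[2]['moment'])"; done
```

```text
shift [1.2 0.3 0.7] turn [-0.    0.02 -0.09] q6 -0.31009322154072566
[-0.34393392  0.4011138   0.16979612]
clock: 13.85
position: [0.5072, -0.1748, 0.1412]
ee_rot: [0.001, 0.775, 0.632, -0.001]
contact_force: [-2.7, -3.8, 12.8]
width: 0.0122
gripper_force: 107.7
shift [1.2 0.3 0.7] turn [ 0.    0.02 -0.6 ] q6 -0.2576602457614133
[-0.35378748  0.37568796  0.11710612]
```

```bash
python3 -m handwheel '[[[0,0,0],[0,0,0.4],1],[[0,0,0],[0,0,0],1],[[0,0,0],[0,0,0],1]]' 120 >/dev/null; python3 - <<'E'
from h import *
go([.5077,-.1737,.1405],np.radians(-8))
m=[];
for _ in range(6):m.append(tool()[2]['moment']);d=vision.get_image("side")
print(np.mean(m,0),tool()[2]["contact_force"])
c,r=325,115
im=cv2.resize(d[r:r+75,c:c+100],None,fx=8,fy=8,interpolation=cv2.INTER_CUBIC)
cv2.imwrite("pics/r.png",cv2.convertScaleAbs(im,alpha=1.4))
E
```

```text
shift [1.2 0.2 0.7] turn [-0.    0.02 -0.99] q6 -0.21642340714864938
[-0.32045994  0.41223315  0.35762887] [-1.77939462 -1.78494926 13.26498547]
```

View pics/r.png

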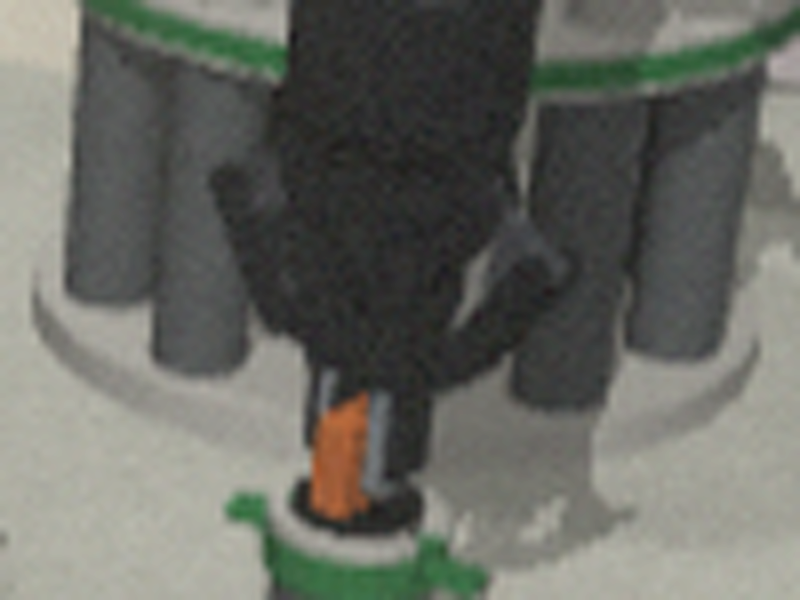

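The picture shows the flange (crop (360,505)) seated on the rim with the wing turned across the ears. The torque jumped from about 0.12 to 0.36 N m, so the end stop is reached. A small extra hold to confirm it:

```bash
python3 -m handwheel '[[[0,0,0.3],[0,0,0.25],1],[[0,0,0],[0,0,0],1],[[0,0,0],[0,0,0],1],[[0,0,0],[0,0,0],1]]'; python3 -c "
from h import *
go([.5077,-.1737,.1405],np.radians(-8));print(tool()[2]['moment'])"
```

```text
clock: 15.02
position: [0.506, -0.1742, 0.1412]
ee_rot: [-0.001, 0.796, 0.605, -0.001]
contact_force: [-6.1, -1.4, 17.9]
width: 0.0119
gripper_force: 117.9
shift [0.9 1.5 0.7] turn [-0.02  0.01 -1.25] q6 -0.18945703044769996
[-0.09713328  0.89760337  0.1230272 ]
```

```bash
python3 -m handwheel '[[[0,0,0],[0,0,0],1],[[0,0,0],[0,0,0],1]]'; python3 - <<'E'
from h import *
m=[]
for _ in range(8):
    d=vision.get_image("side");s=tool()[2];m.append([*s["moment"],*s["contact_force"],*s["position"]])
print(np.round(m,3)[::2]);print(tool()[1].as_matrix().round(3)[:,1])
P,Q,s=tool();O=np.array([P[0],P[1],.13])
for w in(-8-97.5,-98,-90):
    a=np.radians(w);x=np.array([np.cos(a),np.sin(a),0]);y=np.array([-x[1],x[0],0])
    print(w,[((pj("side",O+sx*.02*x+sy*.007*y+[0,0,h])[0]-[345,140])*16).round().tolist() for sx,sy,h in((1,1,.005),(1,-1,.005),(1,1,.039),(1,-1,.039),(-1,1,.005),(-1,-1,.005))])
im=cv2.resize(d[140:177,345:395],None,fx=16,fy=16,interpolation=cv2.INTER_CUBIC)
cv2.imwrite("pics/s.png",cv2.convertScaleAbs(im,alpha=1.4))
E
```

```text
clock: 15.28
position: [0.506, -0.1741, 0.1412]
ee_rot: [-0.001, 0.796, 0.605, -0.001]
contact_force: [-5.6, -0.7, 17.5]
width: 0.0121
gripper_force: 117.9
[[-0.118  0.846  0.077 -5.419 -0.944 17.09   0.506 -0.174  0.141]
 [-0.092  0.878  0.094 -5.186 -0.484 16.884  0.506 -0.174  0.141]
 [-0.058  0.9    0.101 -5.375 -0.894 17.829  0.506 -0.174  0.141]
 [-0.045  0.88   0.089 -5.442 -2.146 17.293  0.506 -0.174  0.141]]
[ 0.964 -0.267 -0.002]
-105.5 [[425.0, 537.0], [493.0, 564.0], [447.0, 351.0], [516.0, 377.0], [275.0, 609.0], [343.0, 637.0]]
-98 [[409.0, 534.0], [482.0, 557.0], [430.0, 349.0], [505.0, 371.0], [285.0, 615.0], [360.0, 640.0]]
-90 [[391.0, 531.0], [470.0, 551.0], [412.0, 346.0], [492.0, 365.0], [298.0, 622.0], [378.0, 642.0]]
```

View pics/s.png

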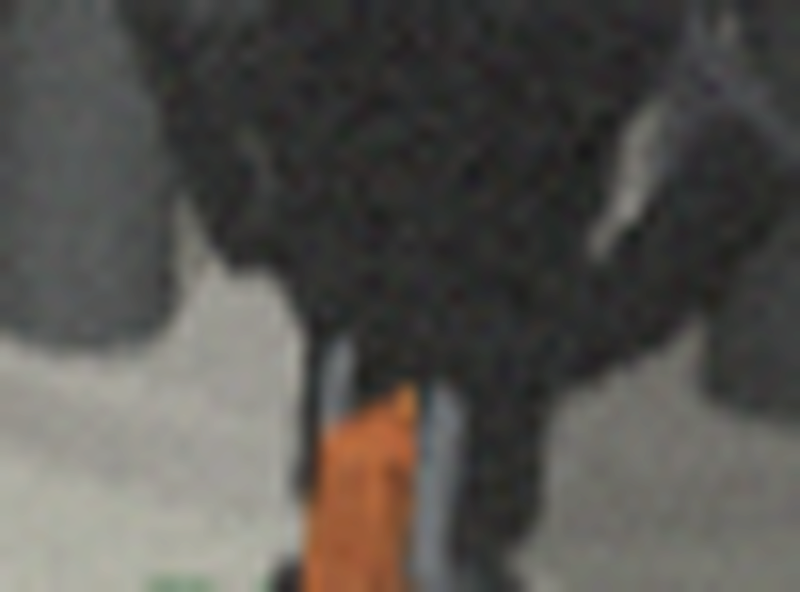

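The side reading (−5.4 N in x, 1.2 mm drift) says the probe was pushed off-centre against one lug. I'll recentre toward +x (tool +y) and watch the torque.

```bash
for i in 1; do python3 -m handwheel '[[[0,0.8,0],[0,0,0],1],[[0,0,0],[0,0,0],1],[[0,0,0],[0,0,0],1]]' >/dev/null; python3 -c "
from h import *
s=tool()[2];print(s['position'],s['moment'],s['contact_force'],s['qpos'][5])"; python3 -m handwheel '[[[0,0.8,0],[0,0,0],1],[[0,0,0],[0,0,0],1],[[0,0,0],[0,0,0],1]]'>/dev/null; python3 -c "
from h import *
go([.5077,-.1737,.1405],np.radians(-8))
s=tool()[2];print(s['position'],s['moment'],s['contact_force'],s['qpos'][5])"; done
```

```text
[ 0.50602209 -0.17415534  0.14123545] [-0.06486318  1.08177764  0.13088326] [-7.62950011 -1.22734847 18.11401757] -0.1892270868699404
shift [0.9 1.5 0.7] turn [-0.05  0.01 -1.24] q6 -0.18899329690785832
[ 0.50605495 -0.174158    0.14124143] [-0.01018062  1.32375108  0.08053637] [-8.26720824 -0.34595921 20.40851845] -0.18899329690785832
```

```bash
python3 -m handwheel '[[[0,0,0],[0,0,-0.25],1],[[0,0,0],[0,0,0],1],[[0,0,0],[0,0,0],1],[[0,0,0],[0,0,0],1]]' >/dev/null; python3 -c "
from h import *
go([.5077,-.1737,.1405],np.radians(-8))
s=tool()[2];print(s['position'],s['moment'],s['contact_force'],s['qpos'][5])"
```

```text
shift [0.9 1.5 0.8] turn [-0.05  0.01 -0.99] q6 -0.21505400762768123
[ 0.50603537 -0.17416143  0.14127293] [-0.0243304   1.32351845  0.05847729] [-8.91066173 -0.57136652 20.12983244] -0.21505400762768123
```

```bash
python3 -m handwheel '[[[0,0,-0.8],[0,0,0],1],[[0,0,0],[0,0,0],1],[[0,0,0],[0,0,0],1],[[0,0,0],[0,0,0],1]]' >/dev/null; python3 -c "
from h import *
go([.5077,-.1737,.1405],np.radians(-8))
s=tool()[2];print(s['position'],s['moment'],s['contact_force'],s['qpos'][5])"
```

```text
shift [0.9 1.5 0.8] turn [-0.06  0.01 -1.  ] q6 -0.21506166083602576
[ 0.50599447 -0.17418236  0.14127969] [-0.12555257  1.19223586  0.05675739] [-7.39481145 -0.90730035 16.13819487] -0.21506166083602576
```

I'll back off a few degrees, ease the push, recentre, and come up to the stop again cleanly.

```bash
python3 -m handwheel '[[[0,0,-0.3],[0,0,-0.6],1],[[0,0,0],[0,0,-0.6],1],[[0,0,0],[0,0,0],1],[[0,0,0],[0,0,0],1],[[0,0,0],[0,0,0],1]]' >/dev/null; python3 -c "
from h import *
go([.5077,-.1737,.1405],np.radians(-8))
s=tool()[2];print(s['position'],s['moment'],s['contact_force'],s['qpos'][5])"
```

```text
shift [0.8 1.8 0.8] turn [-0.06  0.01  0.21] q6 -0.3410486651851224
[ 0.50582629 -0.17431072  0.14128289] [-0.17296775  1.14464422  0.2082926 ] [-7.16382151 -2.14826198 14.44803757] -0.3410486651851224
```

```bash
python3 -m handwheel '[[[0,2,0],[0,0,0],1],[[0,0,0],[0,0,0],1],[[0,0,0],[0,0,0],1]]' >/dev/null; python3 -c "
from h import *
s=tool()[2];print(s['position'],s['moment'],s['contact_force'],s['width'])";  python3 -m handwheel '[[[0,2,0],[0,0,0],1],[[0,0,0],[0,0,0],1],[[0,0,0],[0,0,0],1]]' >/dev/null; python3 -c "
from h import *
go([.5077,-.1737,.1405],np.radians(-8))
s=tool()[2];print(s['position'],s['moment'],s['contact_force'],s['width'])"
```

```text
[ 0.50595126 -0.17432146  0.14136089] [-0.204439    1.81409824  0.24267919] [-11.71659841  -0.39438452  17.60489333] 0.01201825052449959
shift [0.8 1.6 0.9] turn [-0.14  0.01  0.22] q6 -0.3385382143229305
[ 0.5060107  -0.17432275  0.14137692] [-0.21035715  2.36753104  0.22499987] [-15.63741456  -1.85621308  20.7494304 ] 0.011768403273768215
```

The block in +x stays even after backing off. That means the probe's axis is offset along the wing in the grip: a camera bias common to the grasp and the port, so turning about the TCP drove the collar to the wall. I'll remove the side push and shift to where the forces vanish.

```bash
python3 -m handwheel '[[[0,-2,0],[0,0,0],1],[[0,-2,0],[0,0,0],1],[[0,-2,0],[0,0,0],1],[[0,0,0],[0,0,0],1],[[0,0,0],[0,0,0],1]]' >/dev/null; python3 -c "
from h import *
s=tool()[2];print(s['position'],s['moment'],s['contact_force'],s['width'])";  python3 -m handwheel '[[[-1,-1,0],[0,0,0],1],[[-1,0,0],[0,0,0],1],[[0,0,0],[0,0,0],1],[[0,0,0],[0,0,0],1]]' >/dev/null; python3 -c "
from h import *
go([.505,-.1765,.1405],np.radians(-8))
s=tool()[2];print(s['position'],s['moment'],s['contact_force'],s['width'])"
```

```text
[ 0.50563653 -0.17429101  0.14124649] [-0.27132311  0.56515614  0.04652357] [-4.15288923 -2.30270244 10.34286717] 0.01208486007239651
shift [-2.1 -0.3  0.7] turn [-0.01 -0.03  0.2 ] q6 -0.34635552424811333
[ 0.50551769 -0.17439915  0.14123892] [0.4352388  0.09567799 0.09267423] [-0.79155936  2.67573481 10.45489653] 0.012089671524076756
```

```bash
cat > m.py <<'E'
from h import *
s=tool()[2];a=np.degrees(np.arctan2(*tool()[1].as_matrix()[1::-1,1]));print("heading",a.round(2),s['position'].round(4),np.round(s['moment'],2),np.round(s['contact_force'],1),s["clock"])
E
python3 -m handwheel '[[[0,0,0],[0,0,0.3],1],[[0,0,0],[0,0,0],1],[[0,0,0],[0,0,0],1]]' >/dev/null; python3 m.py;python3 -m handwheel '[[[0,0,0],[0,0,0.3],1],[[0,0,0],[0,0,0],1],[[0,0,0],[0,0,0],1]]' >/dev/null; python3 m.py;python3 -m handwheel '[[[0,0,0],[0,0,0.3],1],[[0,0,0],[0,0,0],1],[[0,0,0],[0,0,0],1]]' >/dev/null; python3 m.py
```

```text
heading -8.62 [ 0.5055 -0.1745  0.1412] [0.4  0.08 0.14] [-1.6  3.3 10.4] 20.3
heading -10.42 [ 0.5054 -0.1744  0.1412] [0.43 0.05 0.12] [-1.5  2.7 11.3] 20.675
heading -12.22 [ 0.5054 -0.1744  0.1412] [0.45 0.09 0.08] [-1.3  2.9 11.1] 21.05
```

```bash
python3 -m handwheel '[[[0,0,0],[0,0,0.3],1],[[0,0,0],[0,0,0],1],[[0,0,0],[0,0,0],1]]' >/dev/null; python3 m.py;python3 -m handwheel '[[[0,0,0],[0,0,0.3],1],[[0,0,0],[0,0,0],1],[[0,0,0],[0,0,0],1]]' >/dev/null; python3 m.py;python3 -m handwheel '[[[0,0,0],[0,0,0.3],1],[[0,0,0],[0,0,0],1],[[0,0,0],[0,0,0],1]]' >/dev/null; python3 m.py
```

```text
heading -14.02 [ 0.5055 -0.1744  0.1412] [0.43 0.05 0.13] [-1.4  3.7 12. ] 21.425
heading -15.82 [ 0.5055 -0.1743  0.1412] [0.39 0.1  0.18] [-0.7  2.9 10.5] 21.8
heading -17.62 [ 0.5055 -0.1743  0.1412] [0.41 0.05 0.16] [-0.7  2.3 10.4] 22.175
```

```bash
python3 - <<'E'
from h import *
d=np.mean([vision.get_image("side").astype(float) for _ in range(16)],0)
cv2.imwrite("pics/avg.png",d.astype("uint8"))
c,r,k=352,158,16
im=cv2.resize(d[r:r+34,c:c+40],None,fx=20,fy=k,interpolation=cv2.INTER_CUBIC)
im=cv2.resize(d[r:r+36,c:c+40],None,fx=k,fy=k,interpolation=cv2.INTER_CUBIC)
im=np.clip(255*(np.clip(im,0,255)/255*1.3)**.7,0,255).astype("uint8")
P,Q,s=tool();b=np.array([1.0,.4]) # side bias px
O=np.array([.5057,-.1740,.1300])
for w,col in((-98,(0,255,0)),(-107.6,(255,0,0))):
    a=np.radians(w);x=np.array([np.cos(a),np.sin(a),0]);y=np.array([-x[1],x[0],0])
    pts=[O+sx*.02*x+sy*.007*y+[0,0,h] for sx,sy,h in((-1,1,.005),(-1,-1,.005),(-1,-1,.039),(-1,1,.039))]
    q=((pj("side",pts)+0*b-[c,r]+.5)*k).round().astype(int); print(w,q.tolist())
print(pj("side",O)-[c,r])
cv2.imwrite("pics/t.png",im)
# orange extents per row (sub-pixel view)
h=cv2.cvtColor(d.astype("uint8"),cv2.COLOR_BGR2HSV)
for v in range(160,184):
    u=[i for i in range(350,395) if h[v,i,0]<16 and h[v,i,1]>120 and h[v,i,2]>70]
    if u:print(v,u[0],u[-1],[int(d[v,i,2]) for i in range(u[0]-1,u[-1]+2)])
E
```

```text
-98 [[183, 336], [257, 361], [279, 172], [203, 148]]
-107.6 [[170, 327], [236, 357], [257, 168], [190, 140]]
[[16.93002182 20.36902604]]
165 368 370 [57, 91, 96, 95, 58]
166 367 370 [101, 104, 124, 121, 115, 55]
167 365 370 [43, 105, 125, 130, 129, 130, 123, 61]
168 365 370 [46, 113, 118, 122, 127, 115, 114, 66]
169 365 370 [47, 109, 110, 111, 122, 97, 99, 74]
170 365 370 [56, 109, 111, 112, 121, 98, 90, 78]
171 364 370 [114, 83, 110, 111, 112, 120, 99, 86, 78]
172 364 369 [113, 101, 109, 111, 111, 116, 100, 84]
173 364 369 [116, 108, 110, 112, 112, 111, 98, 74]
174 364 369 [98, 112, 111, 111, 112, 106, 99, 72]
175 364 369 [59, 113, 110, 111, 112, 100, 98, 67]
176 364 369 [45, 115, 109, 112, 116, 99, 98, 73]
177 364 370 [45, 114, 108, 112, 118, 97, 99, 89, 59]
178 364 370 [40, 85, 94, 114, 120, 98, 80, 72, 46]
179 366 368 [59, 87, 92, 75, 46]
```

View pics/t.png

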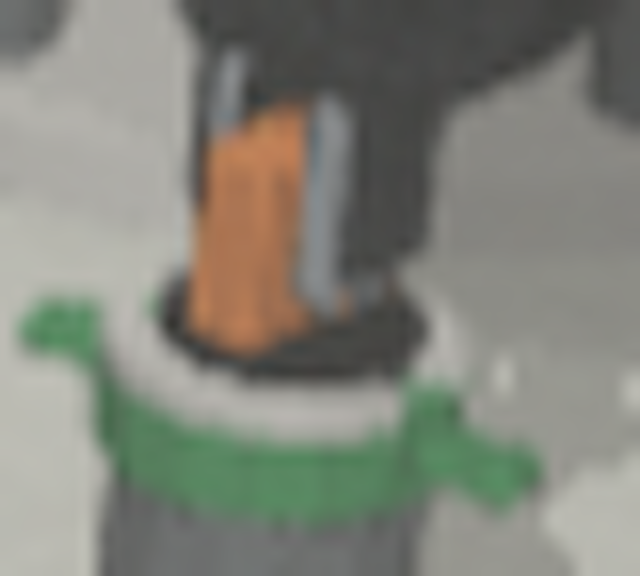

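The wing's end face is about 66 px wide here, between crop x 190 and 256. That fits a wing turned well past 90° from the ears, so the probe follows the grip, with the flange seated all round on the rim. I'll continue until the torque shows the stop.

```bash
python3 -m handwheel '[[[0,0,0],[0,0,0.3],1],[[0,0,0],[0,0,0],1],[[0,0,0],[0,0,0],1]]' >/dev/null; python3 m.py;python3 -m handwheel '[[[0,0,0],[0,0,0.3],1],[[0,0,0],[0,0,0],1],[[0,0,0],[0,0,0],1]]' >/dev/null; python3 m.py;python3 -m handwheel '[[[0,0,0],[0,0,0.3],1],[[0,0,0],[0,0,0],1],[[0,0,0],[0,0,0],1]]' >/dev/null; python3 m.py
```

```text
heading -19.39 [ 0.5055 -0.1743  0.1412] [0.53 0.08 0.27] [-0.3  3.1 11.3] 23.35
heading -21.15 [ 0.5054 -0.1742  0.1412] [0.51 0.06 0.47] [-1.2  4.2 12.7] 23.725
heading -22.91 [ 0.5053 -0.1743  0.1412] [0.5  0.14 0.63] [-1.7  3.6 10.9] 24.1
```

The stop is clear now: torque climbs 0.16 → 0.27 → 0.47 → 0.63 N m. I'll ease slightly and hold.

```bash
python3 -m handwheel '[[[0,0,0],[0,0,-0.2],1],[[0,0,0],[0,0,0],1],[[0,0,0],[0,0,0],1],[[0,0,0],[0,0,0],1]]' >/dev/null; python3 m.py;python3 -m handwheel '[[[0,0,0],[0,0,0],1],[[0,0,0],[0,0,0],1],[[0,0,0],[0,0,0],1],[[0,0,0],[0,0,0],1],[[0,0,0],[0,0,0],1],[[0,0,0],[0,0,0],1],[[0,0,0],[0,0,0],1],[[0,0,0],[0,0,0],1]]'; python3 m.py
```

```text
heading -21.77 [ 0.5053 -0.1742  0.1412] [0.5  0.14 0.27] [-1.7  3.7 11.7] 24.6
clock: 25.6
position: [0.5053, -0.1743, 0.1412]
ee_rot: [-0.002, 0.828, 0.561, 0.0]
contact_force: [-1.9, 2.3, 11.1]
width: 0.0124
gripper_force: 117.4
heading -21.77 [ 0.5053 -0.1743  0.1412] [0.46 0.12 0.37] [-1.9  2.3 11.1] 25.6
```

The hold is steady: torque above the catch's 0.15 N m, 11 N down, and 117 N grip. Handing in.

```bash
python3 -c "
from rig import manip;print(manip.sign_off())"
```

```text
the job is handed in; nothing more can be done
None
```

I handed the job in with the orange probe still gripped, pushed down onto the rim (about 11 N) and turned clockwise to a firm stop (about 0.3–0.4 N m), though the stop came about 10° past the expected quarter turn and both pink look-alikes fell over early on, apparently by themselves.

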